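# Swap two pans on a warming plate by sliding them

### The arm

A 6-joint arm with a two-finger parallel gripper is mounted at the origin on the work surface; the furniture and walls round the work are solid. World frame = base frame: x ahead of the robot, y to its left, z up, the work surface at z = 0. Lengths are in m, angles in rad, forces in N, time in s.
With the tool pointing down it reaches from about 0.4 to 0.825 m from the base axis. Payload 7 kg.
Tool frame: the origin (TCP) lies at the very end of the fingers, on their centre line; the grasp point (between the pads) lies 19 mm behind it; z points along the fingers, y is the line along which they close (so a half turn about z gives the same grasp; the last joint's range is limited). The gripper opens to 88 mm and grips with 3 to 60 N. Pads are 19 mm wide; open, the fingers measure 130 mm over their backs; the gripper's body (78 mm by 193 mm) begins 47 mm behind the grasp point.
Start: joints at [1.418, 0.359, 0.012, 0, -1.224, -0.288], TCP at [0.288, 0.61, 0.227] pointing down, gripper open.
Joint ranges: [-3.07, 3.07], [-1.43, 2.12], [-1.02, 1.25], [-3.03, 1.67], [-3.05, -0], [-3.03, 3.03]. Speed limits (rad/s): [2.39, 2.39, 3.01, 3.14, 3.14, 3.14].

### API

Orientations are given as [roll, pitch, yaw] about the fixed x, y, z axes, in that order (R = Rz(yaw) Ry(pitch) Rx(roll)).
In Python, from station import * gives the robot as it stands.
- The arm moves only by the tool servo_tool, never from a script. Its argument "moves" is a list of rows, each an object of numbers: "jaw": the opening, from 0 (shut) to 1 (fully open); "dx", "dy", "dz": the shift along the world's x, y, z in m; "roll": the turn about the world's z in degrees. A call has exactly 10 rows; each row shifts and turns the commanded pose from where the row before left it; what a row does not reach is not made up. A row lasts 1/8 s, in which the tool goes at most 62.5 mm and 10.7 degrees, less where a joint would pass 70% of its speed; a pose out of reach is approached as far as the arm can. A call with a gripper value outside its range is refused whole. The fingers move at their own pace and stop on an object; "newtons" is the grip in N (left out, the last holds). Time passes only in rows, so rows that do not move let the fingers close, or fill a call up. It gives the time, the measured TCP pose, the force, the opening and the grip force at its end, in the units of the state.
- get_state(): the state, without advancing time (a new reading comes with each control period).
- grab_frame(name): name is "side" or "top" or "wrist"; returns (picture, depth): 480x640x3 uint8, red, green, blue; 480x640 float32, m along the optical axis (not along the pixel's ray), 0 where there is no reading.
- calibration(name): a dict with "intrinsics" (3x3 intrinsics, pixels), "R" (3x3) and "t" (3): a world point X has camera coordinates R X + t. Camera axes: x right, y down, z forward; pixel columns grow to the right and rows downward; lengths in m; the calibration is good to about 2 mm. A picture is of the moment at which its call begins: read the wrist's pose just before it. calibration takes no time and is no camera call; for the wrist camera it gives the pose at the moment of the call.
- job_done(): hands the job in; it is judged then, once.
The state is a dict: "t": time; "q": joint angles; "qd": joint speeds; "joint_efforts": joint torques, N m; "eef_pos": TCP position; "ee_rot": TCP orientation; "force": force on the tool from outside, world axes, zero at the start; "moment": the same for the moment, N m; "width": finger opening in m; "gripper_force": force on a finger pad.
Only numpy, scipy, OpenCV 4.12 (cv2) and the standard library are available. Lean on these libraries where they do the work, as an engineer would, in place of code of your own. Each camera call takes 0.05 s, during which the arm holds its last target. There are 200 camera calls.

### The job

The two lidded steel pans on the warming plate stand on each other's places: slide the red-lidded pan so that it stands centred in the red ring and the blue-lidded pan so that it stands centred in the blue ring. Keep both pans upright and standing on the plate all the time (slide them, never lift them), and do not disturb the orange-capped cup and the beaker on the plate or anything else on the bench.

Things in the scene. Friction and masses are not known exactly. Their poses are not given: they have to be found in the camera images.
- plate: White five-place warming plate with a flat dark top, fixed to the bench, 250 (x) x 310 (y) mm, 44 mm high on four feet; top at z = 44 mm above the bench. Origin: centre of its underside; its own x points away from the robot at yaw 0, z up. Nothing on its top stands proud; non-stick coated, friction about 0.1. A pan that is pressed down hard while it slides drags and tips.
- plate_top (a point): Centre of the plate's top surface; axes as those of the plate.
- ring_red: Red ring printed on the plate's top, flat, inner diameter 82, outer 90 mm, with a dot at its centre. Origin: its centre, on the plate's top.
- ring_blue: Blue ring printed on the plate's top, flat, inner diameter 82, outer 90 mm, with a dot at its centre. Origin: its centre, on the plate's top.
- ring_grey: Grey ring of the same size, with nothing on it: a spare place. Origin: its centre, on the plate's top.
- pan_red: Shallow round steel pan with a fixed red lid; starts on the blue ring. Diameter 72 mm (74 at the rim), lid top 27 mm above the base; on the lid, over the centre, a red bar grip 50 mm long (along the pan's x axis), 16 mm wide, from 26 to 49 mm above the base. About 0.25 kg. Origin: centre of its base; z up.
- pan_blue: Shallow round steel pan with a fixed blue lid; starts on the red ring. Diameter 72 mm (74 at the rim), lid top 27 mm above the base; on the lid, over the centre, a blue bar grip 50 mm long (along the pan's x axis), 16 mm wide, from 26 to 49 mm above the base. About 0.25 kg. Origin: centre of its base; z up.
- cup_orange: Specimen cup, pink, with an orange cap, on the plate, a bystander; diameter 38, height 58 mm. Origin: centre of its base.
- beaker: Small clear beaker on the plate, a bystander; diameter 46, height 58 mm. Origin: centre of its base.
- spare_cup: Specimen cup with a yellow lid, left of the plate on the bench, a bystander; diameter 38, height 58 mm. Origin: centre of its base.
There are look-alikes about, which are no part of the job. Leave any yellow look-alike of the pan_red alone.

How it is judged:
At the end, for the whole second after the job is handed in: The red-lidded pan stands upright on the plate with its axis within 12 mm of the red ring's centre, the blue-lidded pan likewise within 12 mm of the blue ring's centre, both at rest; the orange-capped cup and the beaker stand upright within 10 mm of where they were (horizontal distance between pan_red and ring_red below 0.012 m and horizontal distance between pan_blue and ring_blue below 0.012 m and angle between each of pan_red, pan_blue, cup_orange, beaker's own z axis and vertical below 0.06 rad and linear speed of each of pan_red, pan_blue below 0.02 m/s and z of pan_red in the frame of plate_top between -0.004 and 0.004 m and z of pan_blue in the frame of plate_top between -0.004 and 0.004 m and distance of each of cup_orange, beaker from where it was at the start of the episode below 0.01 m); the robot touches nothing.
It fails at once if a pan is lifted more than 6 mm off the plate (z of any of pan_red, pan_blue in the frame of plate_top above 0.006 m).
It fails at once if a pan drops off the plate (z of any of pan_red, pan_blue in the frame of plate_top below -0.005 m).
It fails at once if a pan tips by more than 0.25 rad (angle between any of pan_red, pan_blue's own z axis and vertical above 0.25 rad).
It fails at once if the orange-capped cup or the beaker is moved more than 10 mm (distance of any of cup_orange, beaker from where it was at the start of the episode above 0.01 m).
It fails at once if the yellow-capped cup is moved more than 10 mm (distance of spare_cup from where it was at the start of the episode above 0.01 m).
It also fails if it takes over 58 s, if anything falls off the work surface, if the arm or the gripper's body presses on something with over 40 N, if the wrist force passes 120 N, or if a joint passes its speed limit or range.

## Working session

There is one attempt and no reset: what is moved stays moved. The work goes in short steps, Python scripts to look and compute and a tool call to move; the robot and the scene stay as the last step left them, time stands still between calls to the robot, and variables do not carry over. Pictures are saved under pics/ and viewed, at most 10 in all, crops included, and the job is handed in when it is done.

Besides the shell and the picture viewer there is one more tool, called after "Emit:" in YAML: its name, and indented under it one key for each argument. servo_tool: Moves the arm, as the interface text tells. Its arguments: {"type":"object","properties":{"moves":{"type":"array","items":{"type":"object","properties":{"jaw":{"type":"number"},"dx":{"type":"number"},"dy":{"type":"number"},"dz":{"type":"number"},"roll":{"type":"number"}}}},"newtons":{"type":"number"}},"required":["moves"]}

```bash
mkdir -p pics; ls; cat > h.py <<'E'
from station import *
import numpy as np, cv2
def ray(name,uv,c=None):
    c=c or calibration(name); K=np.array(c["intrinsics"]);R=np.array(c["R"]);t=np.array(c["t"])
    d=R.T@np.linalg.inv(K)@np.array([uv[0],uv[1],1.]); return -R.T@t,d
def plane(name,uv,z,c=None):
    o,d=ray(name,uv,c); return o+d*(z-o[2])/d[2]
def tri(a,b):
    (o1,d1),(o2,d2)=a,b
    s=np.linalg.lstsq(np.c_[d1,-d2],o2-o1,rcond=None)[0]
    p,q=o1+d1*s[0],o2+d2*s[1]; return (p+q)/2,np.linalg.norm(p-q)
E
python3 - <<'E'
from h import *
s=get_state(); print(s)
a=grab_frame("top");b=grab_frame("side")
np.savez("f0.npz",t=a[0],td=a[1],s=b[0],sd=b[1])
cv2.imwrite("pics/top0.png",a[0][...,::-1]);cv2.imwrite("pics/side0.png",b[0][...,::-1])
for n in("top","side"):
  c=calibration(n);print(n,c)
E
```

```text
pics
{'t': 0.0, 'q': array([ 1.41811421e+00,  3.59386738e-01,  1.10724677e-02, -3.29034176e-04,
       -1.22408315e+00, -2.88123243e-01]), 'qd': array([-0.00037883,  0.00010383, -0.000851  ,  0.00041911, -0.00060456,
        0.00018145]), 'joint_efforts': array([ 1.88911377e-03, -5.82719994e+01,  2.93042582e+01,  6.99693426e+00,
        6.73938019e-03, -1.76447916e-04]), 'eef_pos': array([0.28781196, 0.61004015, 0.2256325 ]), 'ee_rot': array([ 3.13996966e+00, -1.58434658e-04, -4.40917287e-01]), 'force': array([-1.03077785,  0.53439061,  0.17374949]), 'moment': array([-0.00245928, -0.01813675,  0.02248886]), 'gripper_force': 0.0, 'width': 0.08768308628159932}
top {'intrinsics': array([[496.80263403,   0.        , 323.36997233],
       [  0.        , 496.80263403, 236.21986035],
       [  0.        ,   0.        ,   1.        ]]), 'R': array([[ 0.01018295, -0.99993908,  0.0042607 ],
       [-0.98522354, -0.01076144, -0.17093497],
       [ 0.17097041, -0.00245712, -0.9852731 ]]), 't': array([0.01678677, 0.41830965, 1.00360882])}
side {'intrinsics': array([[610.58753661,   0.        , 317.65966207],
       [  0.        , 610.58753661, 232.65532342],
       [  0.        ,   0.        ,   1.        ]]), 'R': array([[ 0.99997191, -0.00117171, -0.00740292],
       [-0.00678949, -0.55998002, -0.82847829],
       [-0.00317475,  0.82850528, -0.55997225]]), 't': array([-0.43158523,  0.07977379,  1.43855885])}
```

View pics/top0.png

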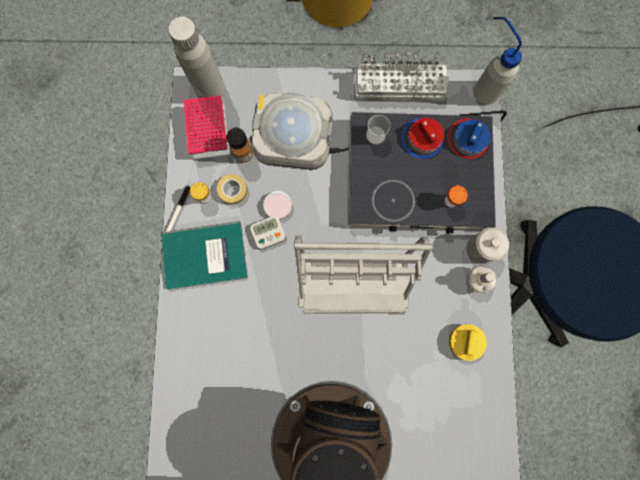

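View pics/side0.png

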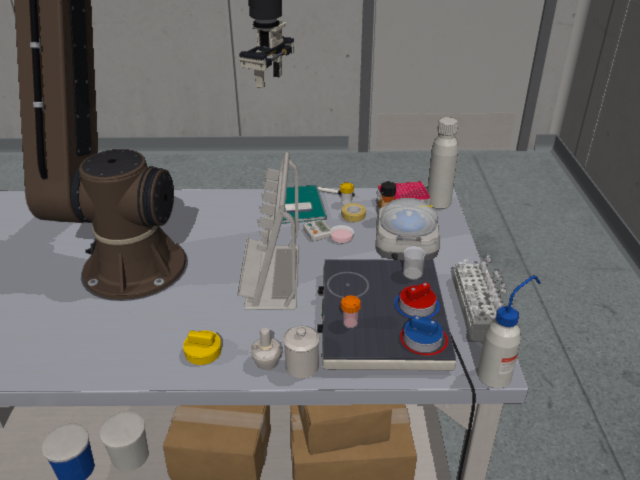

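The top view shows the red-lidded pan at about (425,135) on the blue ring and the blue-lidded pan at (470,138) on the red ring. The grey ring is at (393,200), the orange cup at (457,196) and the beaker at (378,128).

What could be taken for the pans: the yellow look-alike at (468,342), the red rack at (205,125) and the blue stool at (600,275). None of these fits the description, so I'm choosing the lids at (425,135) and (470,138). I'll check them in one close crop.

```bash
cat >> h.py <<'E'
def cloud(name,dep,c=None):
    c=c or calibration(name);K=np.array(c["intrinsics"]);R=np.array(c["R"]);t=np.array(c["t"])
    v,u=np.mgrid[:480,:640]; P=np.stack([(u-K[0,2])/K[0,0]*dep,(v-K[1,2])/K[1,1]*dep,dep],-1)
    P=(P-t)@R; P[dep<=0]=np.nan; return P
def masks(img):
    h=cv2.cvtColor(img,cv2.COLOR_RGB2HSV).astype(int);H,S,V=h[...,0],h[...,1],h[...,2]
    return dict(red=((H<6)|(H>172))&(S>130)&(V>60),blue=(H>100)&(H<125)&(S>120)&(V>50),orange=(H>=6)&(H<16)&(S>180)&(V>120))
def circ(p):
    A=np.c_[2*p,np.ones(len(p))];x=np.linalg.lstsq(A,(p**2).sum(1),rcond=None)[0]
    return x[:2],np.sqrt(x[2]+x[0]**2+x[1]**2)
def report(name,img,dep,c=None):
    P=cloud(name,dep,c);X,Y,Z=P[...,0],P[...,1],P[...,2]
    reg=(X>.5)&(X<.9)&(Y>-.4)&(Y<.1)
    for k,m in masks(img).items():
        m=m&reg; 
        if m.sum()<20: print(name,k,"few");continue
        for lab,lo,hi in(("ring",.036,.052),("lid",.062,.079),("bar",.085,.105)):
            q=P[m&(Z>lo)&(Z<hi)]
            if len(q)<8: continue
            r=cv2.minAreaRect((q[:,:2]*1000).astype(np.float32));f=circ(q[:,:2])
            w=np.cov(q[:,:2].T);e,V=np.linalg.eigh(w);ax=np.degrees(np.arctan2(V[1,1],V[0,1]))%180
            print(name,k,lab,len(q),"z",np.median(q[:,2]).round(4),"mean",q[:,:2].mean(0).round(4),"rect",np.round(r[0],1),np.round(r[1],1),"axis",ax.round(1),"circ",f[0].round(4),f[1].round(4))
    return P
E
python3 - <<'E'
from h import *
f=np.load("f0.npz")
for n,i,d in(("top","t","td"),("side","s","sd")):
    P=report(n,f[i],f[d])
    uv={"top":dict(plate=(440,185),cup=(457,194),beaker=(378,121),grey=(393,200)),"side":dict(plate=(380,340),cup=(350,302),beaker=(413,252),grey=(348,285),rack=(284,165))}[n]
    for k,(u,v) in uv.items(): print(n,k,P[v-1:v+2,u-1:u+2].reshape(-1,3).mean(0).round(4))
P=cloud("top",f["td"]);print("rack top z",np.nanmax(P[235:310,295:435,2]), "y range",P[245,300],P[245,428])
a=cv2.resize(f["t"][100:240,340:510],None,fx=3.5,fy=3.5,interpolation=2)
b=cv2.resize(f["s"][250:380,310:470],None,fx=3,fy=3,interpolation=2)[:490,:]
im=np.zeros((490,1090,3),np.uint8);im[:a.shape[0],:a.shape[1]]=a;im[:b.shape[0],600:600+b.shape[1]]=b
cv2.imwrite("pics/crop1.png",cv2.resize(im,(795,357),interpolation=cv2.INTER_AREA)[...,::-1])
E
```

```text
top red ring 234 z 0.0446 mean [ 0.6285 -0.2689] rect [ 649.5 -253.7] [167.5  87.3] axis 42.3 circ [ 0.6354 -0.2683] 0.0449
top red lid 657 z 0.0692 mean [ 0.6306 -0.1909] rect [ 634.2 -192.2] [71.  71.3] axis 111.9 circ [ 0.634  -0.1934] 0.028
top red bar 171 z 0.0922 mean [ 0.6318 -0.192 ] rect [ 632.9 -192.7] [49.9 16.5] axis 30.1 circ [ 0.6324 -0.193 ] 0.0151
top blue ring 219 z 0.0444 mean [ 0.6215 -0.1784] rect [ 632.8 -229.9] [173.4  88.7] axis 56.8 circ [ 0.6431 -0.2007] 0.0519
top blue lid 659 z 0.069 mean [ 0.6289 -0.289 ] rect [ 631.7 -290.6] [68.6 71.5] axis 66.6 circ [ 0.6307 -0.291 ] 0.0271
top blue bar 155 z 0.092 mean [ 0.6293 -0.29  ] rect [ 630.1 -290.6] [16.5 52.1] axis 156.0 circ [ 0.6293 -0.2903] 0.0151
top orange bar 78 z 0.1012 mean [ 0.5054 -0.2438] rect [ 506.3 -244.3] [12.2 31.4] axis 91.5 circ [ 0.5023 -0.244 ] 0.0094
top plate [ 0.5294 -0.2245  0.044 ]
top cup [ 0.495  -0.2437  0.1014]
top beaker [ 0.6581 -0.0909  0.0747]
top grey [ 0.4957 -0.1245  0.0438]
side red ring 193 z 0.0442 mean [ 0.6328 -0.3057] rect [ 630.9 -228.6] [ 91.6 214.6] axis 86.6 circ [
[... 354 characters left out ...]
 axis 170.7 circ [ 0.6342 -0.1964] 0.0426
side blue lid 548 z 0.0692 mean [ 0.6286 -0.3048] rect [ 631.8 -294.4] [73.  68.7] axis 166.5 circ [ 0.6318 -0.2939] 0.0265
side blue bar 187 z 0.091 mean [ 0.6309 -0.297 ] rect [ 631.1 -293.5] [20.  49.8] axis 156.9 circ [ 0.6313 -0.2953] 0.0147
side orange bar 90 z 0.1003 mean [ 0.5057 -0.2525] rect [ 507. -249.] [13.3 35.5] axis 89.7 circ [ 0.5017 -0.2508] 0.0107
side plate [ 0.5509 -0.2949  0.0431]
side cup [ 0.4942 -0.2505  0.1007]
side beaker [ 0.6398 -0.0698  0.0874]
side grey [ 0.4966 -0.1292  0.0445]
side rack [0.3621 0.007  0.262 ]
rack top z 0.2672294471618303 y range [0.36387863 0.05956887 0.26271699] [ 0.36626353 -0.14866264  0.26190259]
```

View pics/crop1.png

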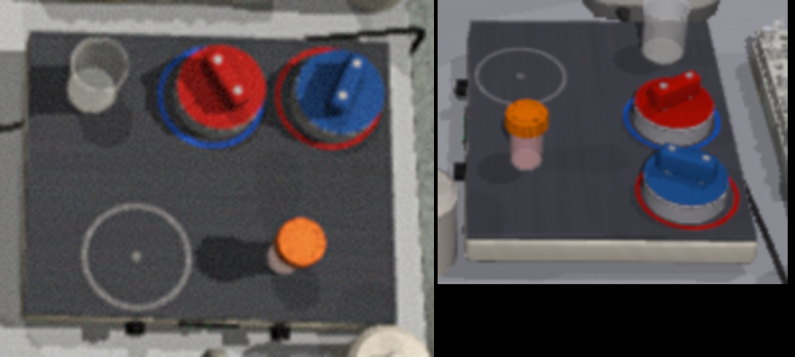

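The crop confirms it: the red lid is in the blue ring at crop (215,95), the blue lid is in the red ring at (335,95), and the cup and beaker stand clear of both. One offline refinement of the rings, beaker and neighbours, and then I'll move.

```bash
python3 - <<'E'
from h import *
f=np.load("f0.npz")
for n,i,d in(("top","t","td"),("side","s","sd")):
    P=cloud(n,f[d]);M=masks(f[i]);Z=P[...,2]
    for k,c in(("red",(.631,-.292)),("blue",(.633,-.195))):
        for it in range(3):
            r=np.hypot(P[...,0]-c[0],P[...,1]-c[1]);q=P[M[k]&(abs(Z-.044)<.006)&(abs(r-.043)<.007)][:,:2]
            c,R=circ(q)
        print(n,"ring",k,c.round(4),R.round(4),len(q))
    # tall things near by
    for nm,x0,x1,y0,y1,z0 in(("beakertop",.6,.72,-.13,-.03,.09),("bottle",.68,.95,-.45,-.28,.12),("tuberack",.69,.95,-.3,0,.03),("rackhi",.25,.5,-.2,.1,.2),("racklo",.25,.45,-.2,.1,.1),("jar",.3,.46,-.4,-.22,.05),("balance",.5,.8,-.02,.2,.05)):
        m=(P[...,0]>x0)&(P[...,0]<x1)&(P[...,1]>y0)&(P[...,1]<y1)&(Z>z0)
        if m.sum()>5:
            q=P[m];print(n,nm,"lo",np.percentile(q,2,0).round(3),"hi",np.percentile(q,98,0).round(3),len(q))
# two-view triangulation of bar grips and the grey dot
def cen(n,i,d,k):
    P=cloud(n,f[d]);m=masks(f[i])[k]&(abs(P[...,2]-.092)<.004)&(P[...,0]>.55)&(P[...,1]<-.1)&(P[...,0]<.72)
    v,u=np.nonzero(m);return cv2.minAreaRect(np.c_[u,v].astype(np.float32))[0]
for k in("red","blue"):
    print(k,tri(ray("top",cen("top","t","td",k)),ray("side",cen("side","s","sd",k))))
g={}
for n,i,x,y in(("top","t",393,200),("side","s",348,286)):
    w=f[i][y-6:y+7,x-6:x+7].astype(float).sum(2);w=np.clip(w-np.median(w)-15,0,None);v,u=np.mgrid[y-6:y+7,x-6:x+7]
    g[n]=((u*w).sum()/w.sum(),(v*w).sum()/w.sum())
print("grey",g,tri(ray("top",g["top"]),ray("side",g["side"])))
E
```

```text
top ring red [ 0.6348 -0.2889] 0.0435 214
top ring blue [ 0.6347 -0.1895] 0.0434 214
top beakertop lo [ 0.616 -0.11   0.09 ] hi [ 0.66  -0.067  0.106] 162
top bottle lo [ 0.736 -0.365  0.121] hi [ 0.813 -0.306  0.214] 819
top tuberack lo [ 0.74  -0.242  0.033] hi [ 0.814 -0.052  0.072] 2869
top rackhi lo [ 0.316 -0.152  0.205] hi [0.38  0.066 0.265] 2748
top racklo lo [ 0.313 -0.151  0.146] hi [0.38  0.067 0.265] 3862
top jar lo [ 0.325 -0.347  0.051] hi [ 0.429 -0.287  0.095] 1074
top balance lo [0.575 0.013 0.053] hi [0.711 0.192 0.113] 5296
side ring red [ 0.6343 -0.2903] 0.0431 188
side ring blue [ 0.6347 -0.1917] 0.0432 144
side beakertop lo [ 0.617 -0.113  0.09 ] hi [ 0.659 -0.068  0.103] 204
side bottle lo [ 0.737 -0.374  0.121] hi [ 0.811 -0.315  0.214] 984
side tuberack lo [ 0.74  -0.248  0.032] hi [ 0.815 -0.058  0.072] 2157
side rackhi lo [ 0.316 -0.159  0.202] hi [0.385 0.063 0.264] 1625
side racklo lo [ 0.315 -0.16   0.11 ] hi [0.387 0.063 0.263] 2379
side jar lo [ 0.327 -0.353  0.051] hi [ 0.431 -0.296  0.094] 1200
side balance lo [0.578 0.004 0.052] hi [0.713 0.19  0.111] 2902
red (array([ 0.6345177 , -0.19333838,  0.08684353]), np.float64(0.0004870405166177945))
blue (array([ 0.63159143, -0.29159217,  0.08745904]), np.float64(3.101992025266791e-05))
grey {'top': (np.float64(392.9873417721519), np.float64(200.07728181212525)), 'side': (np.float64(347.31309297912713), np.float64(284.25426944971537))} (array([ 0.49556238, -0.12463567,  0.04294125]), np.float64(0.00038584258317440244))
```

Emit:
servo_tool:
  moves:
    - {"dz": 0.05, "dy": -0.02, "jaw": 0.5}
    - {"dz": 0.04, "dy": -0.045, "dx": 0.019}
    - {"dx": 0.022, "dy": -0.055}
    - {"dx": 0.022, "dy": -0.055}
    - {"dx": 0.022, "dy": -0.055}
    - {"dx": 0.022, "dy": -0.055}
    - {"dx": 0.022, "dy": -0.055}
    - {"dx": 0.022, "dy": -0.055}
    - {"dx": 0.022, "dy": -0.055}
    - {"dx": 0.022, "dy": -0.055}

```text
$.moves[0]: bad value
```

Emit:
servo_tool:
  moves:
    - {"dx": 0, "dy": -0.02, "dz": 0.05, "roll": 0, "jaw": 0.5}
    - {"dx": 0.02, "dy": -0.045, "dz": 0.03, "roll": 0, "jaw": 0.5}
    - {"dx": 0.022, "dy": -0.055, "dz": 0, "roll": 0, "jaw": 0.5}
    - {"dx": 0.022, "dy": -0.055, "dz": 0, "roll": 0, "jaw": 0.5}
    - {"dx": 0.022, "dy": -0.055, "dz": 0, "roll": 0, "jaw": 0.5}
    - {"dx": 0.022, "dy": -0.055, "dz": 0, "roll": 0, "jaw": 0.5}
    - {"dx": 0.022, "dy": -0.055, "dz": 0, "roll": 0, "jaw": 0.5}
    - {"dx": 0.022, "dy": -0.055, "dz": 0, "roll": 10, "jaw": 0.5}
    - {"dx": 0.022, "dy": -0.055, "dz": 0, "roll": 10, "jaw": 0.5}
    - {"dx": 0.022, "dy": -0.055, "dz": 0, "roll": 10, "jaw": 0.5}
  newtons: 8

```text
t: 1.35
eef_pos: [0.4806, 0.1143, 0.3065]
ee_rot: [-3.141, 0.0, 0.055]
force: [0.4, -0.1, -0.2]
width: 0.044
gripper_force: 0.0
```

Emit:
servo_tool:
  moves:
    - {"dx": 0.022, "dy": -0.05, "dz": 0, "roll": 10, "jaw": 0.5}
    - {"dx": 0.022, "dy": -0.05, "dz": 0, "roll": 10, "jaw": 0.5}
    - {"dx": 0.022, "dy": -0.05, "dz": 0, "roll": 5, "jaw": 0.5}
    - {"dx": 0.022, "dy": -0.05, "dz": -0.01, "roll": 0, "jaw": 0.5}
    - {"dx": 0.022, "dy": -0.04, "dz": -0.03, "roll": 0, "jaw": 0.5}
    - {"dx": 0.02, "dy": -0.03, "dz": -0.03, "roll": 0, "jaw": 0.5}
    - {"dx": 0.015, "dy": -0.025, "dz": -0.03, "roll": 0, "jaw": 0.5}
    - {"dx": 0.005, "dy": -0.01, "dz": -0.01, "roll": 0, "jaw": 0.5}
    - {"dx": 0, "dy": 0, "dz": 0, "roll": 0, "jaw": 0.5}
    - {"dx": 0, "dy": 0, "dz": 0, "roll": 0, "jaw": 0.5}

```text
t: 2.6
eef_pos: [0.6287, -0.1829, 0.198]
ee_rot: [3.141, -0.002, 0.469]
force: [-0.1, -0.1, 0.3]
width: 0.0437
gripper_force: 0.0
```

```bash
cat > look.py <<'E'
import sys
from h import *
s=get_state();c=calibration("wrist");a=grab_frame("wrist")
print("t",s["t"].__round__(2) if hasattr(s["t"],"__round__") else s["t"],s["eef_pos"].round(4),np.degrees(s["ee_rot"]).round(1),s["force"].round(1),s["width"].round(4),s["gripper_force"],"q6",s["q"][5].round(2))
cv2.imwrite(f"pics/{sys.argv[1]}.png",a[0][...,::-1])
report("wrist",a[0],a[1],c)
P=cloud("wrist",a[1],c);M=masks(a[0])
for k,c0 in(("red",(.634,-.290)),("blue",(.6347,-.191))):
    for it in range(3):
        r=np.hypot(P[...,0]-c0[0],P[...,1]-c0[1]);q=P[M[k]&(abs(P[...,2]-.044)<.006)&(abs(r-.043)<.006)][:,:2]
        if len(q)<30: break
        c0,R=circ(q);print("wrist ring",k,c0.round(4),R.round(4),len(q))
E
python3 look.py w1
```

```text
Traceback (most recent call last):
  File "look.py", line 4, in <module>
    print("t",s["t"].__round__(2) if hasattr(s["t"],"__round__") else s["t"],s["eef_pos"].round(4),np.degrees(s["ee_rot"]).round(1),s["force"].round(1),s["width"].round(4),s["gripper_force"],"q6",s["q"][5].round(2))
                                                                                                                                                        ^^^^^^^^^^^^^^^^
AttributeError: 'float' object has no attribute 'round'
```

```bash
sed -i 's/^print("t".*/print("t",round(s["t"],2),s["eef_pos"].round(4),np.degrees(s["ee_rot"]).round(1),s["force"].round(1),round(s["width"],4),s["gripper_force"],"q6",s["q"][5].round(2))/' look.py
python3 look.py w1
```

```text
t 2.65 [ 0.6288 -0.1827  0.1983] [ 1.799e+02 -1.000e-01  2.690e+01] [ 0.6  0.1 -0.5] 0.044 0.0 q6 2.03
wrist red ring 683 z 0.0441 mean [ 0.6587 -0.2719] rect [ 634.2 -245.8] [ 39.  161.1] axis 126.0 circ [ 0.6342 -0.2863] 0.0424
wrist red lid 4827 z 0.0686 mean [ 0.6362 -0.1928] rect [ 634.3 -194.3] [72.  71.7] axis 119.5 circ [ 0.6345 -0.1942] 0.0275
wrist red bar 1254 z 0.092 mean [ 0.6354 -0.1934] rect [ 634.2 -194.2] [49.8 15.9] axis 30.5 circ [ 0.6351 -0.1936] 0.0147
wrist blue ring 1099 z 0.044 mean [ 0.6449 -0.1765] rect [ 637.7 -184.7] [76.1 90.3] axis 146.5 circ [ 0.634 -0.191] 0.0433
wrist blue lid 1076 z 0.0684 mean [ 0.6473 -0.2734] rect [ 647.6 -277. ] [29.1 55.7] axis 143.0 circ [ 0.6424 -0.2832] 0.0202
wrist orange few
wrist ring red [ 0.6345 -0.2896] 0.0429 676
wrist ring red [ 0.6345 -0.2896] 0.0429 676
wrist ring red [ 0.6345 -0.2896] 0.0429 676
wrist ring blue [ 0.634 -0.191] 0.0433 1099
wrist ring blue [ 0.634 -0.191] 0.0433 1099
wrist ring blue [ 0.634 -0.191] 0.0433 1099
```

View pics/w1.png

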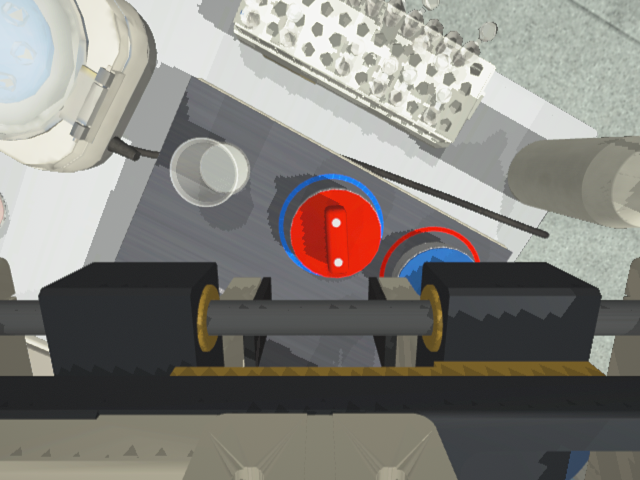

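Emit:
servo_tool:
  moves:
    - {"dx": 0.005, "dy": -0.011, "dz": -0.03, "roll": 3.5, "jaw": 0.5}
    - {"dx": 0, "dy": 0, "dz": -0.04, "roll": 0, "jaw": 0.5}
    - {"dx": 0, "dy": 0, "dz": -0.03, "roll": 0, "jaw": 0.5}
    - {"dx": 0, "dy": 0, "dz": -0.015, "roll": 0, "jaw": 0.5}
    - {"dx": 0, "dy": 0, "dz": -0.007, "roll": 0, "jaw": 0.5}
    - {"dx": 0, "dy": 0, "dz": 0, "roll": 0, "jaw": 0.5}
    - {"dx": 0, "dy": 0, "dz": 0, "roll": 0, "jaw": 0.35}
    - {"dx": 0, "dy": 0, "dz": 0, "roll": 0, "jaw": 0.22}
    - {"dx": 0, "dy": 0, "dz": 0, "roll": 0, "jaw": 0.1}
    - {"dx": 0, "dy": 0, "dz": 0, "roll": 0, "jaw": 0.1}
  newtons: 8

```text
t: 3.95
eef_pos: [0.6336, -0.1945, 0.075]
ee_rot: [3.141, -0.0, 0.529]
force: [-0.1, 0.2, 2.4]
width: 0.0164
gripper_force: 8.0
```

Emit:
servo_tool:
  moves:
    - {"dx": -0.006, "dy": 0.002, "dz": 0, "roll": 0, "jaw": 0.1}
    - {"dx": -0.012, "dy": 0.004, "dz": 0, "roll": 0, "jaw": 0.1}
    - {"dx": -0.014, "dy": 0.005, "dz": 0, "roll": 0, "jaw": 0.1}
    - {"dx": -0.014, "dy": 0.005, "dz": 0, "roll": 0, "jaw": 0.1}
    - {"dx": -0.014, "dy": 0.005, "dz": 0, "roll": 0, "jaw": 0.1}
    - {"dx": -0.014, "dy": 0.005, "dz": 0, "roll": 0, "jaw": 0.1}
    - {"dx": -0.01, "dy": 0.004, "dz": 0, "roll": 0, "jaw": 0.1}
    - {"dx": -0.005, "dy": 0.003, "dz": 0, "roll": 0, "jaw": 0.1}
    - {"dx": 0, "dy": 0, "dz": 0, "roll": 0, "jaw": 0.1}
    - {"dx": 0, "dy": 0, "dz": 0, "roll": 0, "jaw": 0.1}

```text
t: 5.2
eef_pos: [0.5433, -0.1611, 0.0748]
ee_rot: [-3.14, 0.002, 0.529]
force: [-3.0, 2.6, 11.7]
width: 0.016
gripper_force: 8.0
```

```bash
python3 look.py w2; python3 - <<'E'
from h import *
c=calibration("wrist");print("cam",(-np.array(c["R"]).T@c["t"]).round(3))
E
```

```text
t 5.2 [ 0.5433 -0.1611  0.0748] [-1.799e+02  1.000e-01  3.030e+01] [-3.   2.6 11.7] 0.016 8.000425323843956 q6 2.04
wrist red ring 1578 z 0.0441 mean [ 0.6343 -0.2553] rect [ 582.4 -247.2] [ 46.4 187.8] axis 0.9 circ [ 0.6311 -0.2745] 0.033
wrist red lid 5184 z 0.0683 mean [ 0.5624 -0.1496] rect [ 543.1 -154.2] [72.4 59.9] axis 119.6 circ [ 0.5504 -0.1566] 0.0234
wrist red bar 2524 z 0.0917 mean [ 0.5485 -0.1577] rect [ 544.3 -160.3] [49.8 16.2] axis 30.3 circ [ 0.5449 -0.1601] 0.0176
wrist blue ring 5126 z 0.044 mean [ 0.6373 -0.189 ] rect [ 634.5 -190.7] [90.3 90.7] axis 105.2 circ [ 0.6343 -0.1905] 0.0421
wrist blue lid 4072 z 0.0685 mean [ 0.6258 -0.2674] rect [ 618.9 -271.1] [66.6 25.1] axis 16.6 circ [ 0.6265 -0.2689] 0.0133
wrist orange few
wrist ring red [ 0.6344 -0.2884] 0.0422 1576
wrist ring red [ 0.6344 -0.2884] 0.0422 1576
wrist ring red [ 0.6344 -0.2884] 0.0422 1576
wrist ring blue [ 0.6342 -0.1905] 0.0431 4898
wrist ring blue [ 0.6342 -0.1905] 0.0431 4898
wrist ring blue [ 0.6342 -0.1905] 0.0431 4898
cam [ 0.601 -0.127  0.232]
```

Emit:
servo_tool:
  moves:
    - {"dx": 0, "dy": 0, "dz": 0, "roll": 0, "jaw": 0.5}
    - {"dx": 0, "dy": 0, "dz": 0, "roll": 0, "jaw": 0.5}
    - {"dx": 0, "dy": 0, "dz": 0.02, "roll": 0, "jaw": 0.5}
    - {"dx": 0, "dy": 0, "dz": 0.045, "roll": 0, "jaw": 0.5}
    - {"dx": 0.018, "dy": -0.026, "dz": 0.02, "roll": -10, "jaw": 0.5}
    - {"dx": 0.018, "dy": -0.026, "dz": 0, "roll": -10, "jaw": 0.5}
    - {"dx": 0.018, "dy": -0.026, "dz": 0, "roll": -10, "jaw": 0.5}
    - {"dx": 0.018, "dy": -0.026, "dz": 0, "roll": -10, "jaw": 0.5}
    - {"dx": 0.015, "dy": -0.026, "dz": 0, "roll": -10, "jaw": 0.5}
    - {"dx": 0, "dy": 0, "dz": 0, "roll": -3.8, "jaw": 0.5}

```text
t: 6.5
eef_pos: [0.6313, -0.2931, 0.1577]
ee_rot: [3.141, 0.003, -0.416]
force: [-0.4, 0.2, -0.5]
width: 0.0442
gripper_force: 0.0
```

```bash
python3 look.py w3
```

```text
t 6.5 [ 0.6313 -0.2931  0.1577] [ 1.80e+02  1.00e-01 -2.38e+01] [-0.4  0.2 -0.5] 0.0442 0.0 q6 1.31
wrist red ring 1347 z 0.044 mean [ 0.6536 -0.2905] rect [ 643.  -289.5] [72.5 90.3] axis 91.4 circ [ 0.634  -0.2898] 0.0433
wrist blue ring 807 z 0.0439 mean [ 0.6619 -0.2086] rect [ 656.3 -210.9] [95.2 31.1] axis 57.3 circ [ 0.6346 -0.1912] 0.0426
wrist blue lid 6286 z 0.0686 mean [ 0.634  -0.2937] rect [ 631.4 -292.8] [71.7 71.4] axis 63.5 circ [ 0.6317 -0.2927] 0.0274
wrist blue bar 1698 z 0.0919 mean [ 0.6329 -0.2933] rect [ 631.7 -292.8] [16.  49.1] axis 155.1 circ [ 0.6325 -0.2933] 0.0146
wrist orange few
wrist ring red [ 0.634  -0.2898] 0.0433 1347
wrist ring red [ 0.634  -0.2898] 0.0433 1347
wrist ring red [ 0.634  -0.2898] 0.0433 1347
wrist ring blue [ 0.6347 -0.1912] 0.0425 806
wrist ring blue [ 0.6347 -0.1912] 0.0425 806
wrist ring blue [ 0.6347 -0.1912] 0.0425 806
```

Emit:
servo_tool:
  moves:
    - {"dx": 0, "dy": 0, "dz": -0.03, "roll": -1, "jaw": 0.5}
    - {"dx": 0, "dy": 0, "dz": -0.03, "roll": 0, "jaw": 0.5}
    - {"dx": 0, "dy": 0, "dz": -0.015, "roll": 0, "jaw": 0.5}
    - {"dx": 0, "dy": 0, "dz": -0.006, "roll": 0, "jaw": 0.5}
    - {"dx": 0, "dy": 0, "dz": 0, "roll": 0, "jaw": 0.5}
    - {"dx": 0, "dy": 0, "dz": 0, "roll": 0, "jaw": 0.35}
    - {"dx": 0, "dy": 0, "dz": 0, "roll": 0, "jaw": 0.22}
    - {"dx": 0, "dy": 0, "dz": 0, "roll": 0, "jaw": 0.1}
    - {"dx": 0, "dy": 0, "dz": 0, "roll": 0, "jaw": 0.1}
    - {"dx": 0, "dy": 0, "dz": 0, "roll": 0, "jaw": 0.1}

```text
t: 7.8
eef_pos: [0.6316, -0.2916, 0.0791]
ee_rot: [-3.142, -0.001, -0.427]
force: [-0.8, 0.6, 2.8]
width: 0.0159
gripper_force: 8.0
```

Emit:
servo_tool:
  moves:
    - {"dx": 0.001, "dy": 0.006, "dz": 0.001, "roll": 0, "jaw": 0.1}
    - {"dx": 0.001, "dy": 0.012, "dz": 0, "roll": 0, "jaw": 0.1}
    - {"dx": 0.001, "dy": 0.015, "dz": 0, "roll": 0, "jaw": 0.1}
    - {"dx": 0.001, "dy": 0.016, "dz": 0, "roll": 0, "jaw": 0.1}
    - {"dx": 0.001, "dy": 0.016, "dz": 0, "roll": 0, "jaw": 0.1}
    - {"dx": 0.001, "dy": 0.016, "dz": 0, "roll": 0, "jaw": 0.1}
    - {"dx": 0, "dy": 0.012, "dz": 0, "roll": 0, "jaw": 0.1}
    - {"dx": 0, "dy": 0.008, "dz": 0, "roll": 0, "jaw": 0.1}
    - {"dx": 0, "dy": 0, "dz": 0, "roll": 0, "jaw": 0.1}
    - {"dx": 0, "dy": 0, "dz": 0, "roll": 0, "jaw": 0.1}

```text
t: 9.05
eef_pos: [0.6374, -0.1908, 0.0796]
ee_rot: [3.141, -0.0, -0.428]
force: [-0.4, -0.4, -2.5]
width: 0.0161
gripper_force: 8.0
```

```bash
python3 look.py w4
```

```text
t 9.05 [ 0.6374 -0.1908  0.0796] [180.   -0.  -24.5] [-0.4 -0.4 -2.5] 0.0161 7.999164015054703 q6 1.14
wrist red ring 3778 z 0.0441 mean [ 0.6429 -0.2951] rect [ 637.2 -292. ] [91. 83.] axis 55.1 circ [ 0.6351 -0.2901] 0.0418
wrist blue ring 1738 z 0.044 mean [ 0.6628 -0.2036] rect [ 658.7 -201.6] [88. 36.] axis 65.2 circ [ 0.6344 -0.1907] 0.0429
wrist blue lid 5122 z 0.0689 mean [ 0.6567 -0.1989] rect [ 638.  -196.4] [71.9 60.2] axis 65.6 circ [ 0.6448 -0.1935] 0.0232
wrist blue bar 2314 z 0.0923 mean [ 0.6438 -0.1931] rect [ 638.3 -190.7] [16.1 49.3] axis 155.5 circ [ 0.6385 -0.1906] 0.0174
wrist orange bar 252 z 0.0896 mean [ 0.5102 -0.2559] rect [ 509.5 -256.3] [21.3  5. ] axis 57.4 circ [ 0.5004 -0.2503] 0.0123
wrist ring red [ 0.6345 -0.2897] 0.043 3584
wrist ring red [ 0.6345 -0.2897] 0.043 3584
wrist ring red [ 0.6345 -0.2897] 0.043 3584
wrist ring blue [ 0.6344 -0.1907] 0.0429 1738
wrist ring blue [ 0.6344 -0.1907] 0.0429 1738
wrist ring blue [ 0.6344 -0.1907] 0.0429 1738
```

Emit:
servo_tool:
  moves:
    - {"dx": 0, "dy": 0, "dz": -0.0008, "roll": 0, "jaw": 0.1}
    - {"dx": 0, "dy": 0, "dz": 0, "roll": 0, "jaw": 0.5}
    - {"dx": 0, "dy": 0, "dz": 0, "roll": 0, "jaw": 0.5}
    - {"dx": 0, "dy": 0, "dz": 0.02, "roll": 0, "jaw": 0.5}
    - {"dx": 0, "dy": 0, "dz": 0.055, "roll": 0, "jaw": 0.5}
    - {"dx": -0.019, "dy": 0.006, "dz": 0, "roll": 10, "jaw": 0.5}
    - {"dx": -0.019, "dy": 0.006, "dz": 0, "roll": 10, "jaw": 0.5}
    - {"dx": -0.019, "dy": 0.006, "dz": 0, "roll": 10, "jaw": 0.5}
    - {"dx": -0.019, "dy": 0.006, "dz": 0, "roll": 10, "jaw": 0.5}
    - {"dx": -0.018, "dy": 0.006, "dz": 0, "roll": 10, "jaw": 0.5}

```text
t: 10.35
eef_pos: [0.5429, -0.1604, 0.1541]
ee_rot: [3.141, -0.001, 0.451]
force: [0.2, -0.4, 0.7]
width: 0.0439
gripper_force: 0.0
```

Emit:
servo_tool:
  moves:
    - {"dx": 0, "dy": 0, "dz": 0, "roll": 5, "jaw": 0.5}
    - {"dx": 0, "dy": 0, "dz": 0, "roll": 0, "jaw": 0.5}
    - {"dx": 0, "dy": 0, "dz": 0, "roll": 0, "jaw": 0.5}
    - {"dx": 0, "dy": 0, "dz": 0, "roll": 0, "jaw": 0.5}
    - {"dx": 0, "dy": 0, "dz": 0, "roll": 0, "jaw": 0.5}
    - {"dx": 0, "dy": 0, "dz": 0, "roll": 0, "jaw": 0.5}
    - {"dx": 0, "dy": 0, "dz": 0, "roll": 0, "jaw": 0.5}
    - {"dx": 0, "dy": 0, "dz": 0, "roll": 0, "jaw": 0.5}
    - {"dx": 0, "dy": 0, "dz": 0, "roll": 0, "jaw": 0.5}
    - {"dx": 0, "dy": 0, "dz": 0, "roll": 0, "jaw": 0.5}

```text
t: 11.6
eef_pos: [0.5434, -0.1605, 0.1538]
ee_rot: [3.142, -0.0, 0.532]
force: [1.0, -0.1, 0.7]
width: 0.0438
gripper_force: 0.0
```

```bash
python3 look.py w5; python3 - <<'E'
from h import *
for n in("side","top"):
    a=grab_frame(n);report(n,*a);cv2.imwrite(f"pics/{n}5.png",a[0][...,::-1])
E
```

```text
t 11.6 [ 0.5434 -0.1605  0.1538] [180.   -0.   30.5] [ 1.  -0.1  0.7] 0.0438 0.0 q6 2.05
wrist red ring 1804 z 0.0441 mean [ 0.6448 -0.284 ] rect [ 590.2 -227.4] [ 84.1 243.4] axis 119.3 circ [ 0.6237 -0.2823] 0.047
wrist red lid 6533 z 0.0686 mean [ 0.5464 -0.159 ] rect [ 543.9 -160.7] [72.  72.1] axis 120.4 circ [ 0.5443 -0.1603] 0.0274
wrist red bar 1764 z 0.092 mean [ 0.5455 -0.1596] rect [ 544.3 -160.5] [49.2 15.7] axis 30.0 circ [ 0.545  -0.1598] 0.0147
wrist blue ring 1588 z 0.044 mean [ 0.6221 -0.1775] rect [ 633.7 -189.1] [90.5 86.9] axis 47.7 circ [ 0.6345 -0.1909] 0.0434
wrist blue lid 7738 z 0.0686 mean [ 0.6374 -0.1878] rect [ 637.7 -190.7] [72.4 72. ] axis 59.0 circ [ 0.6375 -0.1908] 0.0276
wrist blue bar 2236 z 0.0919 mean [ 0.6373 -0.1894] rect [ 637.6 -190.5] [16.4 50.3] axis 155.7 circ [ 0.6369 -0.1899] 0.0147
wrist orange bar 36 z 0.0924 mean [ 0.5014 -0.2294] rect [ 501.4 -229.4] [1.5 3.1] axis 156.6 circ [ 0.5015 -0.229 ] 0.0011
wrist ring red [ 0.6344 -0.2896] 0.043 1702
wrist ring red [ 0.6344 -0.2896] 0.043 1702
wrist ring red [ 0.6344 -0.2896] 0.043 1702
wris
[... 800 characters left out ...]
955] rect [ 638.1 -192.9] [18.9 48.4] axis 156.7 circ [ 0.6374 -0.1947] 0.0148
side orange bar 86 z 0.1002 mean [ 0.5056 -0.2529] rect [ 505.8 -248.7] [11.6 33.9] axis 89.9 circ [ 0.5007 -0.2508] 0.011
top red ring 113 z 0.0439 mean [ 0.6051 -0.308 ] rect [ 613.1 -304. ] [43. 68.] axis 124.4 circ [ 0.6258 -0.2944] 0.0344
top red lid 230 z 0.0691 mean [ 0.5225 -0.1677] rect [ 524.5 -169.7] [26.9 66.4] axis 113.6 circ [ 0.5337 -0.1654] 0.0217
top red bar 29 z 0.0922 mean [ 0.5241 -0.1694] rect [ 524.4 -170. ] [ 6.6 15. ] axis 118.9 circ [ 0.5253 -0.1692] 0.005
top blue few
top orange bar 43 z 0.1012 mean [ 0.5053 -0.2448] rect [ 506.2 -244.6] [10.9 33. ] axis 92.7 circ [ 0.4993 -0.2446] 0.0124
```

View pics/side5.png

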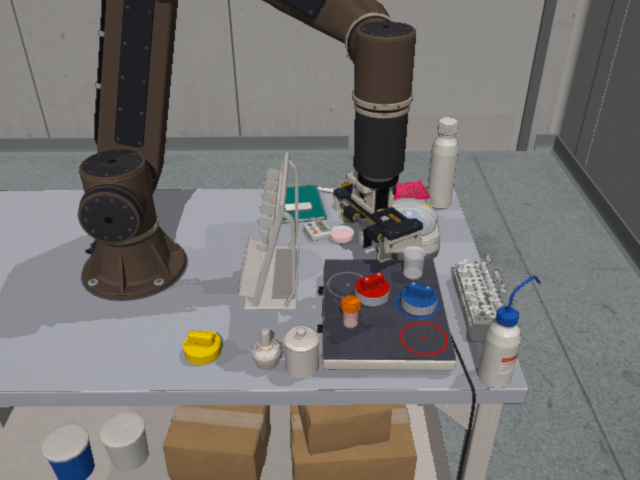

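The side view shows the blue pan in the blue ring at (418,300), the red pan upright at (372,290) and the red ring free at (424,338). The cup is at (350,310). I'll pin down the cup's centre before sliding the red pan past it.

```bash
python3 - <<'E'
from h import *
f=np.load("f0.npz")
for n,d in(("top","td"),("side","sd")):
    P=cloud(n,f[d]);m=(P[...,0]>.45)&(P[...,0]<.56)&(P[...,1]>-.3)&(P[...,1]<-.2)&(P[...,2]>.097)
    q=P[m];print(n,cv2.minEnclosingCircle((q[:,:2]*1000).astype(np.float32)),np.median(q[:,2]),len(q))
E
```

```text
top ((493.6429748535156, -245.26808166503906), 19.1551456451416) 0.10090786379536701 272
side ((493.921142578125, -248.1048126220703), 20.03272819519043) 0.10067614008709842 213
```

Emit:
servo_tool:
  moves:
    - {"dx": 0.001, "dy": 0, "dz": -0.03, "roll": 0, "jaw": 0.5}
    - {"dx": 0, "dy": 0, "dz": -0.03, "roll": 0, "jaw": 0.5}
    - {"dx": 0, "dy": 0, "dz": -0.012, "roll": 0, "jaw": 0.5}
    - {"dx": 0, "dy": 0, "dz": -0.003, "roll": 0, "jaw": 0.5}
    - {"dx": 0, "dy": 0, "dz": 0, "roll": 0, "jaw": 0.5}
    - {"dx": 0, "dy": 0, "dz": 0, "roll": 0, "jaw": 0.35}
    - {"dx": 0, "dy": 0, "dz": 0, "roll": 0, "jaw": 0.22}
    - {"dx": 0, "dy": 0, "dz": 0, "roll": 0, "jaw": 0.1}
    - {"dx": 0, "dy": 0, "dz": 0, "roll": 0, "jaw": 0.1}
    - {"dx": 0, "dy": 0, "dz": 0, "roll": 0, "jaw": 0.1}

```text
t: 13.0
eef_pos: [0.5445, -0.1605, 0.079]
ee_rot: [3.141, -0.0, 0.533]
force: [0.2, -0.3, 2.5]
width: 0.0158
gripper_force: 8.0
```

Emit:
servo_tool:
  moves:
    - {"dx": 0.001, "dy": -0.005, "dz": 0.0005, "roll": 0, "jaw": 0.1}
    - {"dx": 0.002, "dy": -0.01, "dz": 0, "roll": 0, "jaw": 0.1}
    - {"dx": 0.0025, "dy": -0.0125, "dz": 0, "roll": 0, "jaw": 0.1}
    - {"dx": 0.0025, "dy": -0.0125, "dz": 0, "roll": 0, "jaw": 0.1}
    - {"dx": 0.0025, "dy": -0.0125, "dz": 0, "roll": 0, "jaw": 0.1}
    - {"dx": 0.002, "dy": -0.009, "dz": 0, "roll": 0, "jaw": 0.1}
    - {"dx": 0.002, "dy": -0.01, "dz": 0, "roll": -2, "jaw": 0.1}
    - {"dx": 0.002, "dy": -0.01, "dz": 0, "roll": -4, "jaw": 0.1}
    - {"dx": 0.002, "dy": -0.008, "dz": 0, "roll": -4, "jaw": 0.1}
    - {"dx": 0, "dy": 0, "dz": 0, "roll": 0, "jaw": 0.1}

```text
t: 14.25
eef_pos: [0.5629, -0.2508, 0.0791]
ee_rot: [3.141, 0.0, 0.357]
force: [0.6, -1.1, -0.5]
width: 0.0159
gripper_force: 8.0
```

Emit:
servo_tool:
  moves:
    - {"dx": 0.005, "dy": -0.003, "dz": 0, "roll": -3, "jaw": 0.1}
    - {"dx": 0.01, "dy": -0.005, "dz": 0, "roll": -4, "jaw": 0.1}
    - {"dx": 0.012, "dy": -0.007, "dz": 0, "roll": -5, "jaw": 0.1}
    - {"dx": 0.012, "dy": -0.007, "dz": 0, "roll": -5, "jaw": 0.1}
    - {"dx": 0.012, "dy": -0.007, "dz": 0, "roll": -5, "jaw": 0.1}
    - {"dx": 0.011, "dy": -0.006, "dz": 0, "roll": -5, "jaw": 0.1}
    - {"dx": 0.007, "dy": -0.003, "dz": 0, "roll": -3, "jaw": 0.1}
    - {"dx": 0.0025, "dy": -0.001, "dz": 0, "roll": 0, "jaw": 0.1}
    - {"dx": 0, "dy": 0, "dz": 0, "roll": 0, "jaw": 0.1}
    - {"dx": 0, "dy": 0, "dz": 0, "roll": 0, "jaw": 0.1}

```text
t: 15.5
eef_pos: [0.6342, -0.2888, 0.0792]
ee_rot: [-3.141, 0.0, -0.165]
force: [0.1, -0.4, -2.2]
width: 0.0157
gripper_force: 8.0
```

```bash
python3 look.py w6
```

```text
t 15.5 [ 0.6342 -0.2888  0.0792] [-180.     0.    -9.4] [ 0.1 -0.4 -2.2] 0.0157 7.997681200504303 q6 1.55
wrist red ring 1822 z 0.044 mean [ 0.6642 -0.2952] rect [ 659.3 -294.2] [88.8 38.9] axis 80.1 circ [ 0.6347 -0.2898] 0.0428
wrist red lid 4974 z 0.0685 mean [ 0.6544 -0.2916] rect [ 635.4 -293.8] [71.6 60.2] axis 80.2 circ [ 0.6405 -0.2892] 0.0236
wrist red bar 2328 z 0.0919 mean [ 0.6394 -0.2891] rect [ 633.9 -288.2] [16.1 49.3] axis 170.5 circ [ 0.6344 -0.2882] 0.0176
wrist blue ring 1129 z 0.0439 mean [ 0.6701 -0.2016] rect [ 664.3 -185.5] [29.6 93.9] axis 73.6 circ [ 0.6342 -0.1905] 0.0432
wrist blue lid 3579 z 0.0681 mean [ 0.6606 -0.185 ] rect [ 653.2 -179.9] [34.4 72.4] axis 115.7 circ [ 0.6404 -0.1897] 0.0281
wrist blue bar 1822 z 0.0919 mean [ 0.6389 -0.1917] rect [ 639.3 -191.8] [15.8 47.1] axis 159.7 circ [ 0.6434 -0.1898] 0.0162
wrist orange few
wrist ring red [ 0.6347 -0.2898] 0.0428 1822
wrist ring red [ 0.6347 -0.2898] 0.0428 1822
wrist ring red [ 0.6347 -0.2898] 0.0428 1822
wrist ring blue [ 0.6351 -0.1909] 0.0423 1127
wrist ring blue [ 0.6351 -0.1909] 0.0423 1127
wrist ring blue [ 0.6351 -0.1909] 0.0423 1127
```

Emit:
servo_tool:
  moves:
    - {"dx": 0, "dy": -0.001, "dz": -0.0007, "roll": 0, "jaw": 0.1}
    - {"dx": 0, "dy": 0, "dz": 0, "roll": 0, "jaw": 0.4}
    - {"dx": 0, "dy": 0, "dz": 0, "roll": 0, "jaw": 0.4}
    - {"dx": 0, "dy": 0, "dz": 0, "roll": 0, "jaw": 0.4}
    - {"dx": 0, "dy": 0, "dz": 0.03, "roll": 0, "jaw": 0.4}
    - {"dx": 0, "dy": 0, "dz": 0.05, "roll": 0, "jaw": 0.4}
    - {"dx": 0, "dy": 0, "dz": 0.06, "roll": 0, "jaw": 0.4}
    - {"dx": -0.02, "dy": 0.03, "dz": 0.04, "roll": 0, "jaw": 0.4}
    - {"dx": -0.03, "dy": 0.05, "dz": 0, "roll": 0, "jaw": 0.4}
    - {"dx": -0.03, "dy": 0.05, "dz": 0, "roll": 0, "jaw": 0.4}

```text
t: 16.8
eef_pos: [0.5536, -0.159, 0.259]
ee_rot: [-3.141, -0.001, -0.167]
force: [0.2, 1.8, -0.2]
width: 0.0351
gripper_force: 0.0
```

```bash
python3 look.py w7; python3 - <<'E'
from h import *
f=np.load("f0.npz");a=grab_frame("side");report("side",*a)
for l,d in(("before",f["sd"]),("after",a[1])):
    P=cloud("side",d)
    for nm,x,y in(("cup",.494,-.247),("beaker",.638,-.09)):
        m=(abs(P[...,0]-x)<.04)&(abs(P[...,1]-y)<.04)&(P[...,2]>.097);q=P[m]
        if len(q)>5:print(l,nm,cv2.minEnclosingCircle((q[:,:2]*1000).astype(np.float32)))
cv2.imwrite("pics/side7.png",a[0][...,::-1])
E
```

```text
t 16.8 [ 0.5536 -0.159   0.259 ] [-1.8e+02 -1.0e-01 -9.5e+00] [ 0.2  1.8 -0.2] 0.0351 0.0 q6 1.34
wrist red ring 988 z 0.0441 mean [ 0.636  -0.2763] rect [ 634.6 -289.6] [89.4 90.8] axis 178.8 circ [ 0.6343 -0.2902] 0.0433
wrist red lid 4069 z 0.0686 mean [ 0.634  -0.2868] rect [ 633.6 -289.4] [72.  72.2] axis 74.5 circ [ 0.6336 -0.2902] 0.028
wrist red bar 1159 z 0.0919 mean [ 0.6339 -0.2877] rect [ 633.6 -289.2] [16.8 50. ] axis 170.8 circ [ 0.6335 -0.2885] 0.0148
wrist blue ring 1157 z 0.044 mean [ 0.6295 -0.1898] rect [ 634.1 -191. ] [90.1 89.9] axis 74.1 circ [ 0.6344 -0.1909] 0.0433
wrist blue lid 4149 z 0.0686 mean [ 0.638  -0.1904] rect [ 637.6 -190.7] [72. 72.] axis 64.4 circ [ 0.6378 -0.1909] 0.0276
wrist blue bar 1045 z 0.092 mean [ 0.6376 -0.1906] rect [ 637.4 -190.7] [16.  49.9] axis 155.5 circ [ 0.6373 -0.1906] 0.0147
wrist orange bar 131 z 0.0946 mean [ 0.511  -0.2436] rect [ 507.9 -245.3] [11.3 34.5] axis 97.7 circ [ 0.4944 -0.2469] 0.0186
wrist ring red [ 0.6343 -0.2902] 0.0433 988
wrist ring red [ 0.6343 -0.2902] 0.0433 988
wrist ring red [ 0.6343 -0.2902] 0.0433 98
[... 597 characters left out ...]
is 168.8 circ [ 0.6359 -0.189 ] 0.0444
side blue lid 446 z 0.069 mean [ 0.634  -0.2032] rect [ 635.9 -197.3] [61.9 72.3] axis 162.4 circ [ 0.6373 -0.1932] 0.0256
side blue bar 156 z 0.0908 mean [ 0.6376 -0.1954] rect [ 637.8 -192.6] [20.1 49.1] axis 157.6 circ [ 0.6381 -0.1932] 0.015
side orange bar 91 z 0.1003 mean [ 0.5058 -0.2524] rect [ 507.1 -249.1] [13.6 34.3] axis 89.4 circ [ 0.5013 -0.2506] 0.0113
before cup ((493.921142578125, -248.1048126220703), 20.03272819519043)
before beaker ((638.988525390625, -89.97126770019531), 25.225910186767578)
after cup ((505.83013916015625, -234.20181274414062), 37.13794708251953)
after beaker ((629.023193359375, -89.07294464111328), 32.69278335571289)
```

View pics/side7.png

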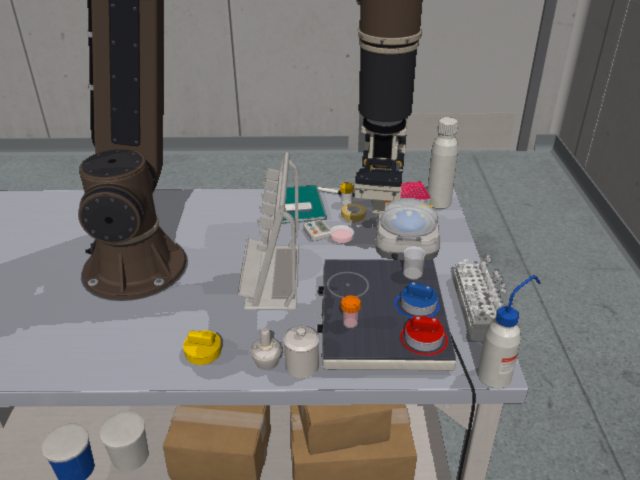

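The side view shows the red pan in the red ring at (424,335), the blue pan in the blue ring at (418,300), and the cup at (350,310) and beaker at (413,262) where they were. The pans are about 1 mm and 3 mm off centre and the arm is clear. The larger "after" cup and beaker circles probably just caught the gripper hanging above them, because the cup's orange pixels haven't shifted.

```bash
python3 -c "
from station import *
print(job_done())"
```

```text
the job is handed in; nothing more can be done
None
```

I swapped the two pans and handed the job in at about 17 s: the red-lidded pan stands about 1 mm off the red ring's centre and the blue-lidded pan about 3 mm off the blue ring's, with the cup and beaker not disturbed as far as the last pictures show; no verdict came back.

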